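Sort left-hand and right-hand microscope slide holders

ROBOT

A 7-joint arm with a two-finger parallel gripper is mounted at the origin on a cart in front of the work surface, level with it; the furniture and walls round the work are solid. World frame = base frame: x ahead of the robot, y to its left, z up, the work surface at z = 0. Lengths are in m, angles in rad, forces in N, time in s.
With the tool pointing down it reaches from about 0.35 to 0.9 m from the base axis. Payload 8.1 kg.
Tool frame: the origin (TCP) lies between the finger pads; the fingertips stand 25 mm ahead of it and the grasp point (between the pads) lies 6 mm ahead of it; z points along the fingers, y is the direction in which the jaws open and shut (so a half turn about z gives the same grasp; the last joint's range is limited). The gripper opens to 92 mm and grips with 3 to 60 N. Pads are 19 mm wide; open, the fingers measure 130 mm over their backs; the gripper's body (75 mm by 190 mm) begins 47 mm behind the grasp point.
Start: joints at [1.028, 0.434, 0.025, 1.573, -0.012, 1.134, -0.075], TCP at [0.266, -0.566, 0.252] pointing down, gripper open.
Joint ranges: [-2.62, 2.62], [-0.44, 2.09], [-1.27, 1.32], [0.08, 2.57], [-1.32, 4.46], [0.12, 2], [-2.74, 2.74]. Speed limits (rad/s): [2.22, 2.22, 3.01, 3.01, 3.14, 3.14, 3.14].

INTERFACE

Orientations are given as a rotation vector (axis times angle).
In Python, from cell import * gives the robot as it stands.
- The arm moves only by the shell command python3 -m jog 'ROWS' [FORCE]. ROWS is JSON, one flat list of numbers, 5 for each row, row after row: the finger opening in mm, from 0 to 91.8, then the shift along the tool's x, y, z in units of 40 mm (1.0 is 40 mm), then the turn about the tool's z in units of 6 degrees (1.0 is 6 degrees). A call has 1 to 20 rows; each row shifts and turns the pose as measured when the row begins, along the tool's axes as they then stand; what a row does not reach is not made up. A row lasts 1/12 s, in which the tool goes at most 41.7 mm and 7.16 degrees, less where a joint would pass 70% of its speed; a pose out of reach is approached as far as the arm can. A call is refused whole if a number of a shift passes 1 or a number of a turn 1, either way. A call with a gripper value outside its range is refused whole. The fingers move at their own pace and stop on an object; FORCE is the grip in N (left out, the last holds). Time passes only in rows, so rows that do not move let the fingers close. It gives the time, the measured TCP pose, the force and the opening at its end, in the units of the state.
- observe(): the state, without advancing time (a new reading comes with each control period).
- get_image(name): name is "scene" or "top"; returns the picture (400x640x3 uint8, red, green, blue); there is no depth.
- camera_params(name): a dict with "intrinsics" (3x3 intrinsics, pixels), "dist_coeffs" ([k1, k2, p1, p2, k3] as OpenCV has them; the pictures are not rectified), "xyz" and "orientation" of the camera in the world. Camera axes: x right, y down, z forward; pixel columns grow to the right and rows downward; lengths in m; the calibration is good to about 2 mm. A picture is of the moment at which its call begins. camera_params takes no time and is no camera call.
- sign_off(): hands the job in, once; it reports no verdict.
The state is a dict: "clock": time; "joints": joint angles; "dq": joint speeds; "joint_efforts": joint torques, N m; "position": TCP position; "ee_rot": TCP orientation; "force": force on the tool from outside, world axes, zero at the start; "ft_torque": the same for the moment, N m; "width": opening from 0.0 (shut) to 1.0 (fully open).
Only numpy, scipy, OpenCV 4.12 (cv2) and the standard library are available. Lean on these libraries where they do the work, as an engineer would, in place of code of your own. Each camera call takes 0.05 s, during which the arm holds its last target. There are 200 camera calls.

TASK

The two L-shaped dark steel slide holders for the microscope stage are mirror images: seen from above with the grip block up, going along the bar towards the elbow, one has its finger turning left, the other right. Put the left-hand one in the left compartment of the divided wooden tray and the right-hand one in the right compartment (left and right as the robot sees the tray), each lying flat on the compartment's floor with its grip block up, turned whichever way it fits.

Things in the scene. Friction and masses are not known exactly. Their poses are not given: they have to be found in the camera images.
- left_hand_holder_grip (a point): Left-hand slide holder, loose, 0.08 kg: flat dark steel L 5 mm thick, with an upright lighter ribbed grip block (28 along x, 14 along y, top 42 mm above the underside). Point: block's centre, 21 mm above the underside. Bar 14 mm wide, along x from -26 to the elbow at +37 mm; finger 12 mm wide, centred at x = +30, reaching 31 mm towards +y (turns left). z up. Grip the block across y.
- right_hand_holder_grip (a point): Right-hand slide holder, loose, 0.08 kg: flat dark steel L 5 mm thick, with an upright lighter ribbed grip block (28 along x, 14 along y, top 42 mm above the underside). Point: block's centre, 21 mm above the underside. Bar 14 mm wide, along x from -26 to the elbow at +37 mm; finger 12 mm wide, centred at x = +30, reaching 31 mm towards -y (turns right). z up. Grip the block across y.
- left_compartment (a point): Centre of the floor of the left compartment (as the robot sees it) of the fixed wooden tray. Floor 4 mm above the table, 100 (x) by 88 mm (y) inside; outer walls and divider 4 mm thick, tops 10 mm above the floor. x: tray's depth, away from the robot; y: to the left; z up. Across the divider lies the right compartment.
- right_compartment (a point): Centre of the floor of the right compartment (as the robot sees it) of the fixed wooden tray. Floor 4 mm above the table, 100 (x) by 88 mm (y) inside; outer walls and divider 4 mm thick, tops 10 mm above the floor. x: tray's depth, away from the robot; y: to the left; z up. Across the divider lies the left compartment.

How it is judged:
By the outcome, as a careful person would: the job done as asked, in the order asked, and still so for the second after the job is handed in, with the robot touching nothing.
It also fails if it takes over 67 s, if anything falls off the work surface, if the arm or the gripper's body presses on something with over 40 N, if the wrist force passes 120 N, or if a joint passes its speed limit or range.

## Working session

There is one attempt and no reset: what is moved stays moved. The work goes in short steps, Python scripts to look and compute and a shell command to move; the robot and the scene stay as the last step left them, time stands still between calls to the robot, and variables do not carry over. Pictures are saved under pics/ and viewed, about 8 in all and at most 12, crops included, and the job is handed in when it is done.

```bash
mkdir -p pics; ls; cat > h.py <<'E'
import numpy as np, cv2
from scipy.spatial.transform import Rotation as R
from cell import *
def cam(n):
    p=camera_params(n); K=np.array(p["intrinsics"],float); d=np.array(p["dist_coeffs"],float)
    o=np.array(p["orientation"],float)
    M=R.from_rotvec(o).as_matrix() if o.size==3 else (o if o.shape==(3,3) else R.from_quat(o).as_matrix())
    return K,d,np.array(p["xyz"],float),M
def ray(n,uv,z):
    K,d,c,M=cam(n); q=cv2.undistortPoints(np.array(uv,float).reshape(-1,1,2),K,d).reshape(-1,2)
    v=np.c_[q,np.ones(len(q))]@M.T
    return c+v*((z-c[2])/v[:,2])[:,None]
def proj(n,P):
    K,d,c,M=cam(n); return cv2.projectPoints((np.array(P,float).reshape(-1,3)-c)@M,np.zeros(3),np.zeros(3),K,d)[0].reshape(-1,2)
def snap(n,f):
    im=get_image(n); cv2.imwrite("pics/"+f,im[:,:,::-1]); return im
E
python3 - <<'E'
from h import *
for n in("top","scene"): snap(n,n+"0.png"); print(n,camera_params(n))
print(observe())
E
```

```text
pics
top {'intrinsics': array([[438.34341264,   0.        , 317.40980248],
       [  0.        , 438.34341264, 204.87906607],
       [  0.        ,   0.        ,   1.        ]]), 'dist_coeffs': array([-0.05003991,  0.        ,  0.        ,  0.        ,  0.        ]), 'xyz': array([0.37846765, 0.3117903 , 0.88920861]), 'orientation': array([-2.11921746,  2.14528592, -0.19913765])}
scene {'intrinsics': array([[382.01371183,   0.        , 315.98829313],
       [  0.        , 382.01371183, 193.15130413],
       [  0.        ,   0.        ,   1.        ]]), 'dist_coeffs': array([-0.00445906,  0.        ,  0.        ,  0.        ,  0.        ]), 'xyz': array([0.05506976, 0.62790441, 0.68311488]), 'orientation': array([-1.20951257,  2.38120832, -0.90831817])}
{'clock': 0.1, 'joints': array([ 1.02839006,  0.43515029,  0.024971  ,  1.57398639, -0.01159292,
        1.13398143, -0.0751111 ]), 'dq': array([-0.00018583, -0.00143218, -0.00094633, -0.00118606, -0.00118541,
       -0.00094321, -0.00195968]), 'joint_efforts': array([ 4.69415652e-03, -6.69127250e+01,  9.88441631e-01, -3.15146112e+01,
       -6.05526776e-02,  3.73812555e-02,  7.82335587e-05]), 'position': array([ 0.26588425, -0.56517312,  0.25103289]), 'ee_rot': array([-3.06468329e+00, -6.84890418e-01,  6.72101741e-04]), 'force': array([0.46861182, 0.09606273, 0.32883743]), 'ft_torque': array([-0.01338209, -0.03113114,  0.02410056]), 'width': 1.0002575542684018}
```

View pics/top0.png

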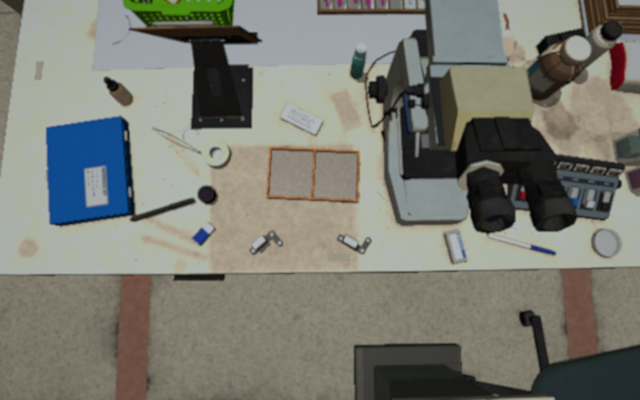

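View pics/scene0.png

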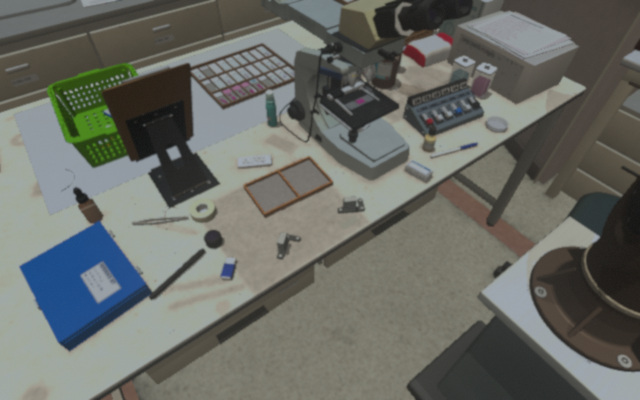

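The top view shows the tray spanning about (268–358, 148–202), with the holders at (265,242) and (353,243). The microscope's foot starts at column 388. I'll enlarge both holders next.

```bash
python3 - <<'E'
from h import *
a=cv2.imread("pics/top0.png")
b=[cv2.resize(a[225:260,x:x+44],None,fx=9,fy=9,interpolation=cv2.INTER_CUBIC) for x in(243,332)]
s=cv2.imread("pics/scene0.png")
c=[cv2.resize(s[y:y+35,x:x+44],None,fx=8,fy=8,interpolation=cv2.INTER_CUBIC) for x,y in((266,227),(329,188))]
cv2.imwrite("pics/c1.png",np.vstack([np.hstack(b),np.pad(np.hstack(c),((0,0),(0,88),(0,0)))]))
pts=dict(trayTL=(269,148),TR=(359,150),BL=(268,200),BR=(358,202),dT=(314,150),dB=(313,201),scopefoot=(395,222),footL=(388,150),edge=(300,273),hL=(262,241),hR=(351,242))
for k,v in pts.items(): print(k,ray("top",v,.0)[0].round(3), ray("top",v,.014)[0].round(3))
E
```

```text
trayTL [0.661 0.404 0.   ] [0.657 0.402 0.014]
TR [0.655 0.214 0.   ] [0.651 0.215 0.014]
BL [0.55  0.405 0.   ] [0.547 0.404 0.014]
BR [0.543 0.219 0.   ] [0.541 0.221 0.014]
dT [0.656 0.309 0.   ] [0.651 0.309 0.014]
dB [0.546 0.312 0.   ] [0.544 0.312 0.014]
scopefoot [0.501 0.144 0.   ] [0.499 0.147 0.014]
footL [0.654 0.152 0.   ] [0.65  0.155 0.014]
edge [0.4  0.34 0.  ] [0.399 0.339 0.014]
hL [0.465 0.417 0.   ] [0.464 0.415 0.014]
hR [0.461 0.236 0.   ] [0.459 0.237 0.014]
```

View pics/c1.png

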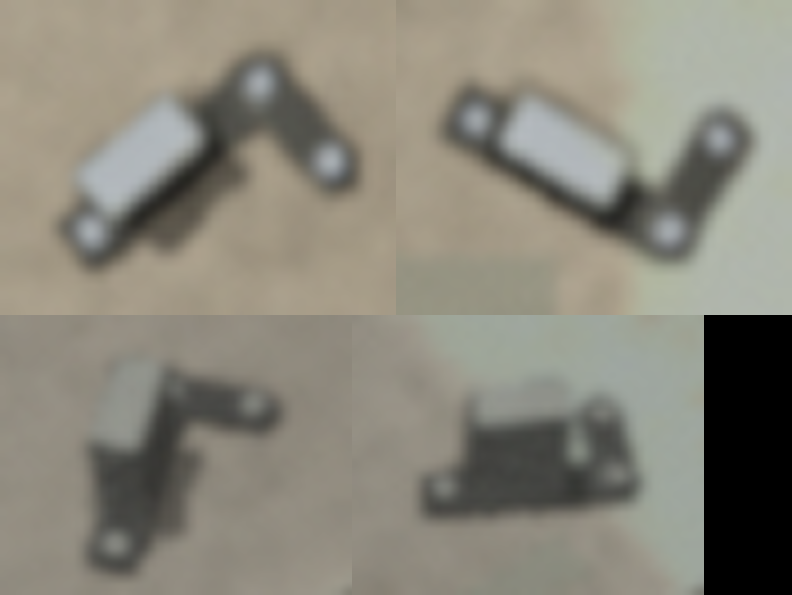

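```bash
cat >> h.py <<'E'
def yaw(): 
    M=R.from_rotvec(observe()["ee_rot"]).as_matrix(); return np.degrees(np.arctan2(M[1,0],M[0,0]))
def go(p,y=None):
    "shift in tool units now, and turn units (tool z down: + is clockwise)"
    s=observe(); M=R.from_rotvec(s["ee_rot"]).as_matrix()
    d=(np.array(p)-s["position"]); print("shift",(M.T@d/.04).round(2),"turn",None if y is None else round(-((y-yaw()+90)%180-90)/6,2),"pos",s["position"].round(4),"yaw",round(yaw(),1),"tilt",round(float(M[2,2]),5),"q7",s["joints"][6].round(2),"t",round(s["clock"],2),"w",round(float(s["width"]),3),"F",s["force"].round(1))
E
python3 - <<'E'
from h import *
def f(cx,cy,x0): return ((cx+.5)/9-.5+x0,(cy+.5)/9-.5+225)
for n,x0,blk,tail,elb,fin in(("A right-hand",243,[(170,92),(208,137),(112,212),(75,172)],(91,232),(260,83),(330,160)),
  ("B left-hand",332,[(131,92),(237,160),(209,210),(104,145)],(80,119),(273,230),(323,137))):
    P=ray("top",[f(*q,x0) for q in blk],.042); t,e,g=ray("top",[f(*q,x0) for q in(tail,elb,fin)],.005)
    d=e-t; print(n,"blk",P.mean(0).round(4),"len",np.linalg.norm(P[0]-P[1]).round(4),np.linalg.norm(P[1]-P[2]).round(4),"yaw",np.degrees(np.arctan2(d[1],d[0])).round(1),"t,e",t.round(4),e.round(4),np.linalg.norm(d).round(4),"cross",np.cross(d,g-e)[2])
for z in(.2,.3,.4): print(z,ray("top",[(490,225),(550,225),(465,150),(400,45),(374,90),(240,110),(130,30),(258,38)],z)[:,:2].round(3).tolist())
for p in([.45,.24,.038],[.45,.0,.25],[.38,-.2,.25]): go(p,0)
E
```

```text
A right-hand blk [0.4598 0.4189 0.042 ] len 0.0128 0.0259 yaw -48.7 t,e [0.4458 0.4347 0.005 ] [0.4788 0.397  0.005 ] 0.0501 cross -0.0011822693696803064
B left-hand blk [0.458  0.2404 0.042 ] len 0.027 0.0124 yaw -120.8 t,e [0.469  0.2574 0.005 ] [0.4436 0.2147 0.005 ] 0.0497 cross 0.001188477623700919
0.2 [[0.466, 0.029], [0.465, -0.07], [0.591, 0.06], [0.781, 0.159], [0.698, 0.207], [0.664, 0.432], [0.817, 0.629], [0.796, 0.404]]
0.3 [[0.454, 0.07], [0.452, -0.015], [0.56, 0.097], [0.723, 0.181], [0.652, 0.222], [0.623, 0.415], [0.753, 0.583], [0.736, 0.391]]
0.4 [[0.441, 0.111], [0.44, 0.041], [0.53, 0.133], [0.664, 0.203], [0.605, 0.237], [0.581, 0.397], [0.689, 0.537], [0.675, 0.377]]
shift [ 12.73 -16.25   5.35] turn 4.2 pos [ 0.2659 -0.5652  0.251 ] yaw 25.2 tilt -1.0 q7 -0.08 t 0.1 w 1.0 F [0.5 0.1 0.3]
shift [ 10.18 -10.83   0.04] turn 4.2 pos [ 0.2659 -0.5652  0.251 ] yaw 25.2 tilt -1.0 q7 -0.08 t 0.1 w 1.0 F [0.5 0.1 0.3]
shift [ 6.47 -7.05  0.03] turn 4.2 pos [ 0.2659 -0.5652  0.251 ] yaw 25.2 tilt -1.0 q7 -0.08 t 0.1 w 1.0 F [0.5 0.1 0.3]
```

The left-lying holder, A, turns right, so it is the right-hand one. B, lying on the right, turns left. So they have to cross over. I'll approach with the arm tucked in front of the microscope.

```bash
python3 -m jog '[40,0,0,0,1, 40,0,0,0,1, 40,0,0,0,1, 40,0,0,0,1, 40,0,0,0,0.2, 40,0.15,-0.9,0,0, 40,0.15,-0.9,0,0, 40,0.15,-0.9,0,0, 40,0.15,-0.9,0,0, 40,0.15,-0.9,0,0, 40,0.15,-0.9,0,0, 40,0.15,-0.9,0,0, 40,0.15,-0.9,0,0, 40,0.15,-0.9,0,0]' 20; python3 -c "
from h import *
go([.35,.22,.25],59)"
```

```text
clock: 1.27
position: [0.32, -0.2342, 0.2457]
ee_rot: [-3.139, 0.011, 0.014]
force: [2.3, 0.0, 0.4]
width: 0.437
shift [  0.67 -11.36  -0.09] turn -9.9 pos [ 0.32   -0.2342  0.2457] yaw -0.4 tilt -0.99996 q7 -1.09 t 1.27 w 0.437 F [2.3 0.  0.4]
```

```bash
python3 -m jog '[40,0.06,-0.95,0,0, 40,0.06,-0.95,0,0, 40,0.06,-0.95,0,0, 40,0.06,-0.95,0,0, 40,0.06,-0.95,0,0, 40,0.06,-0.95,0,0, 40,0.06,-0.95,0,0, 40,0.06,-0.95,0,0, 40,0.06,-0.95,0,0, 40,0.06,-0.95,0,0, 40,0.06,-0.95,0,0, 40,0.06,-0.95,0,0, 40,0,0,0,0]'; python3 -c "
from h import *
go([.4588,.2403,.12],59.2)"
```

```text
clock: 2.35
position: [0.3393, 0.2507, 0.2478]
ee_rot: [-3.139, -0.055, -0.0]
force: [-0.3, -0.6, 0.2]
width: 0.435
shift [2.98 0.37 3.19] turn -9.53 pos [0.3393 0.2507 0.2478] yaw 2.0 tilt -1.0 q7 -2.43 t 2.35 w 0.435 F [-0.3 -0.6  0.2]
```

```bash
python3 -m jog '[40,0.99,0.12,0,0, 40,0.99,0.12,0,0, 40,0.99,0.12,0,0, 40,0,0,0.3,-1, 40,0,0,0.3,-1, 40,0,0,0.3,-1, 40,0,0,0.3,-1, 40,0,0,0.3,-1, 40,0,0,0.3,-1, 40,0,0,0.3,-1, 40,0,0,0.3,-1, 40,0,0,0.3,-1, 40,0,0,0.3,-0.6, 40,0,0,0,0]'; python3 -c "
from h import *
go([.4588,.2403,.038],59.2)"
```

```text
clock: 3.52
position: [0.4639, 0.2439, 0.1205]
ee_rot: [-2.645, -1.69, -0.003]
force: [0.5, 0.1, 0.2]
width: 0.436
shift [-0.14 -0.07  2.06] turn 0.99 pos [0.4639 0.2439 0.1205] yaw 65.1 tilt -0.99999 q7 -1.49 t 3.52 w 0.436 F [0.5 0.1 0.2]
```

```bash
python3 -m jog '[40,0,0,0,0, 40,-0.14,-0.07,0,0.95, 40,0,0,0,0, 40,0,0,0.8,0, 40,0,0,0.5,0, 40,0,0,0,0,40,0,0,0,0]'; python3 - <<'E'
from h import *
go([.4588,.2403,.038],59.2)
a=snap("top","t1.png")[:,:,::-1]; s=snap("scene","s1.png")[:,:,::-1]
cv2.imwrite("pics/c2.png",np.vstack([cv2.resize(a[150:260,280:440],None,fx=3.5,fy=3.5,interpolation=2)[:300],cv2.resize(s[150:235,285:445],(560,298),interpolation=2)]))
E
```

```text
clock: 4.1
position: [0.4624, 0.2418, 0.0719]
ee_rot: [-2.727, -1.555, -0.014]
force: [-0.2, 0.3, 0.2]
width: 0.437
shift [-0.09 -0.06  0.85] turn 0.03 pos [0.4624 0.2418 0.0719] yaw 59.4 tilt -0.99996 q7 -1.64 t 4.1 w 0.437 F [-0.2  0.3  0.2]
```

View pics/c2.png

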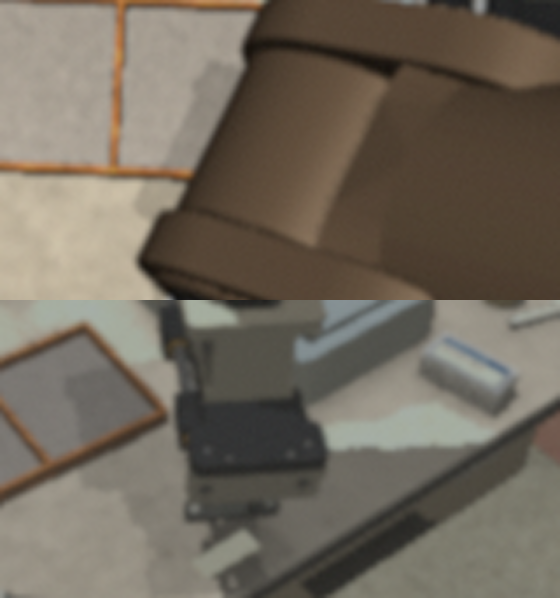

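The top view is covered by the arm. The scene view shows the gripper just above B's block, at about (230,550) in the crop, and clear of the microscope. Next I descend and grip.

```bash
python3 -m jog '[40,-0.09,-0.06,0.4,0, 40,0,0,0.4,0, 40,0,0,0,0, 40,0,0,0,0]'; python3 -c "
from h import *
go([.4588,.2403,.038],59.2)"
```

```text
clock: 4.53
position: [0.4623, 0.2426, 0.0452]
ee_rot: [-2.727, -1.555, -0.029]
force: [0.4, 0.5, 0.3]
width: 0.435
shift [-0.1  -0.05  0.18] turn 0.03 pos [0.4623 0.2426 0.0452] yaw 59.4 tilt -0.99983 q7 -1.68 t 4.53 w 0.435 F [0.4 0.5 0.3]
```

```bash
python3 -m jog '[40,-0.15,-0.05,0.15,0, 40,0,0,0,0, 40,0,0,0,0]'; python3 -c "
from h import *
go([.4588,.2403,.038],59.2);print(observe()['ee_rot'])"
```

```text
clock: 4.78
position: [0.4587, 0.2391, 0.0416]
ee_rot: [-2.727, -1.556, -0.035]
force: [-0.2, 0.6, 0.3]
width: 0.435
shift [ 0.03 -0.01  0.09] turn 0.03 pos [0.4587 0.2391 0.0416] yaw 59.4 tilt -0.99975 q7 -1.69 t 4.78 w 0.435 F [-0.2  0.6  0.3]
[-2.72737439 -1.5556552  -0.03528781]
```

```bash
python3 -m jog '[40,0.03,0,0.1,0, 10,0,0,0,0, 0,0,0,0,0, 0,0,0,0,0, 0,0,0,0,0, 0,0,0,0,0, 0,0,0,0,0, 0,0,0,0,0]' 25; python3 -c "
from h import *
go([.44,.28,.15],90)"
```

```text
clock: 5.45
position: [0.4601, 0.2406, 0.0386]
ee_rot: [-2.728, -1.555, -0.038]
force: [0.4, -0.2, -0.1]
width: 0.151
shift [ 0.65 -0.9  -2.78] turn -5.1 pos [0.4601 0.2406 0.0386] yaw 59.4 tilt -0.99971 q7 -1.7 t 5.45 w 0.151 F [ 0.4 -0.2 -0.1]
```

```bash
python3 -m jog '[0,0,0,-0.5,0, 0,0,0,-0.8,0, 0,0,0,-0.8,0, 0,0,0,0,-1, 0,0,0,0,-1, 0,0,0,0,-1, 0,0,0,0,-1, 0,0,0,0,-0.3, 0,0,0,0,0, 0,0,0,0,0]' 25; python3 -c "
from h import *
go([.5887,.3624,.12],88)"
```

```text
clock: 6.28
position: [0.4575, 0.2388, 0.1264]
ee_rot: [2.287, 2.147, 0.034]
force: [-0.3, 0.2, -1.2]
width: 0.152
shift [3.29 3.08 0.26] turn -0.27 pos [0.4575 0.2388 0.1264] yaw 86.4 tilt -0.99975 q7 -1.18 t 6.28 w 0.152 F [-0.3  0.2 -1.2]
```

```bash
python3 -m jog '[0,0.6,0.56,0.04,-0.2, 0,0.6,0.56,0.04,0, 0,0.6,0.56,0.04,0, 0,0.6,0.56,0,0, 0,0.6,0.56,0,0, 0,0,0,0,0, 0,0,0,0,0]'; python3 -c "
from h import *
go([.5887,.3624,.042],88)"
```

```text
clock: 6.87
position: [0.578, 0.3542, 0.1209]
ee_rot: [2.276, 2.154, 0.021]
force: [0.1, -0.2, -1.9]
width: 0.146
shift [0.21 0.23 1.98] turn -0.19 pos [0.578  0.3542 0.1209] yaw 86.9 tilt -0.99988 q7 -1.16 t 6.87 w 0.146 F [ 0.1 -0.2 -1.9]
```

```bash
python3 -m jog '[0,0.25,0.27,0.3,-0.15, 0,0,0,0.5,0, 0,0,0,0.4,0, 0,0,0,0.2,0, 0,0,0,0,0, 0,0,0,0,0]'; python3 - <<'E'
from h import *
go([.5887,.3624,.042],88)
a=snap("top","t2.png")[:,:,::-1]; s=snap("scene","s2.png")[:,:,::-1]
cv2.imwrite("pics/c3.png",np.vstack([cv2.resize(a[130:215,245:405],(560,298),interpolation=2),cv2.resize(s[140:225,225:385],(560,298),interpolation=2)]))
E
```

```text
clock: 7.37
position: [0.5886, 0.3629, 0.0621]
ee_rot: [2.262, 2.168, 0.018]
force: [0.5, 0.9, -0.4]
width: 0.15
shift [-0.01 -0.    0.5 ] turn -0.07 pos [0.5886 0.3629 0.0621] yaw 87.6 tilt -0.9999 q7 -1.18 t 7.37 w 0.15 F [ 0.5  0.9 -0.4]
```

View pics/c3.png

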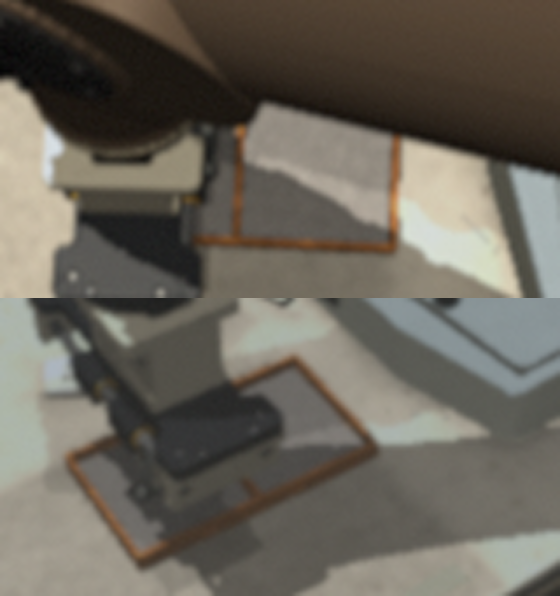

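The gripper sits over the left compartment in both views, with the holder hidden beneath it. I'll lower it.

```bash
python3 -m jog '[0,0,0,0.25,0, 0,0,0,0.2,0, 0,0,0,0,0, 0,0,0,0,0]'; python3 -c "
from h import *
go([.5887,.3624,.042],88)"
```

```text
clock: 7.8
position: [0.5904, 0.3635, 0.0458]
ee_rot: [2.262, 2.166, 0.025]
force: [0.3, -0.9, -1.0]
width: 0.151
shift [-0.03 -0.04  0.09] turn -0.08 pos [0.5904 0.3635 0.0458] yaw 87.5 tilt -0.99982 q7 -1.19 t 7.8 w 0.151 F [ 0.3 -0.9 -1. ]
```

```bash
python3 -m jog '[0,-0.03,-0.04,0.08,0, 0,0,0,0,0, 0,0,0,0,0, 25,0,0,0,0, 25,0,0,0,0, 25,0,0,0,0, 25,0,0,0,0]'; python3 -c "
from h import *
go([.5887,.3624,.042],88)"
```

```text
clock: 8.38
position: [0.5891, 0.363, 0.0434]
ee_rot: [2.262, 2.166, 0.029]
force: [0.2, 0.9, -0.3]
width: 0.27
shift [-0.02 -0.01  0.04] turn -0.08 pos [0.5891 0.363  0.0434] yaw 87.5 tilt -0.99979 q7 -1.2 t 8.38 w 0.27 F [ 0.2  0.9 -0.3]
```

```bash
python3 -m jog '[25,0,0,-0.4,0, 25,0,0,-0.8,0, 40,0,0,-0.8,0, 40,0,0,-0.8,0, 40,0,0,0,0]'; python3 - <<'E'
from h import *
go([.4594,.4192,.12],131.3)
E
```

```text
clock: 8.8
position: [0.585, 0.3623, 0.1617]
ee_rot: [2.262, 2.17, 0.022]
force: [0.3, 2.0, 0.7]
width: 0.421
shift [ 1.29 -3.21  1.  ] turn -7.28 pos [0.585  0.3623 0.1617] yaw 87.6 tilt -0.99988 q7 -1.12 t 8.8 w 0.421 F [0.3 2.  0.7]
```

```bash
python3 -m jog '[40,0.32,-0.8,0,0, 40,0.32,-0.8,0,0, 40,0.32,-0.8,0,0, 40,0.32,-0.75,0,0, 40,0,0,0.1,-1, 40,0,0,0.1,-1, 40,0,0,0.1,-1, 40,0,0,0.1,-1, 40,0,0,0.1,-1, 40,0,0,0.1,-1, 40,0,0,0.1,-0.7, 40,0,0,0,0,40,0,0,0,0]'; python3 - <<'E'
from h import *
go([.4594,.4192,.07],131.3)
a=snap("top","t3.png")[:,:,::-1]; cv2.imwrite("pics/c4.png",cv2.resize(a[130:260,235:395],None,fx=4,fy=4,interpolation=2))
E
```

```text
clock: 9.88
position: [0.4573, 0.4269, 0.1516]
ee_rot: [1.326, 2.823, 0.048]
force: [0.4, 0.3, -1.0]
width: 0.438
shift [-0.17 -0.16  2.04] turn -0.27 pos [0.4573 0.4269 0.1516] yaw 129.7 tilt -0.99926 q7 -0.73 t 9.88 w 0.438 F [ 0.4  0.3 -1. ]
```

View pics/c4.png

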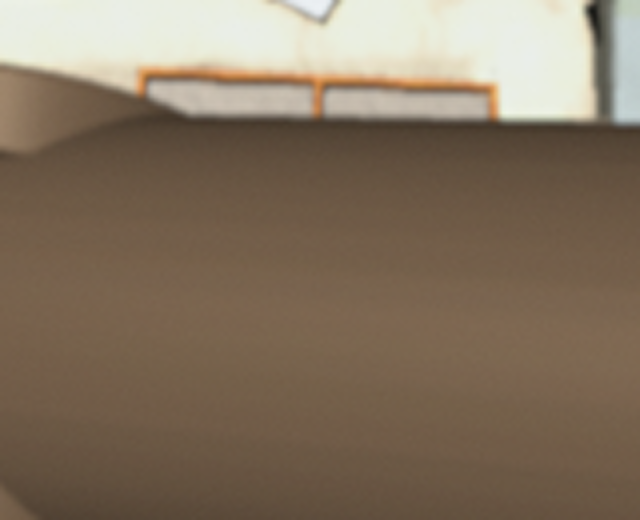

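The arm hides the tray in the top view, so I'll rely on the scene camera and go on to A.

```bash
python3 -m jog '[40,-0.17,-0.16,0.4,-0.27, 40,0,0,0.6,0, 40,0,0,0.5,0, 40,0,0,0.3,0, 40,0,0,0,0,40,0,0,0,0]'; python3 - <<'E'
from h import *
go([.4594,.4192,.038],131.3)
s=snap("scene","s3.png")[:,:,::-1]
cv2.imwrite("pics/c5.png",cv2.resize(s[145:275,225:385],None,fx=4.5,fy=4.5,interpolation=2))
E
```

```text
clock: 10.43
position: [0.461, 0.4209, 0.0824]
ee_rot: [1.302, 2.829, 0.058]
force: [-0.2, -0.1, 1.0]
width: 0.433
shift [ 0.   -0.11  1.11] turn -0.12 pos [0.461  0.4209 0.0824] yaw 130.6 tilt -0.99895 q7 -0.78 t 10.43 w 0.433 F [-0.2 -0.1  1. ]
```

View pics/c5.png

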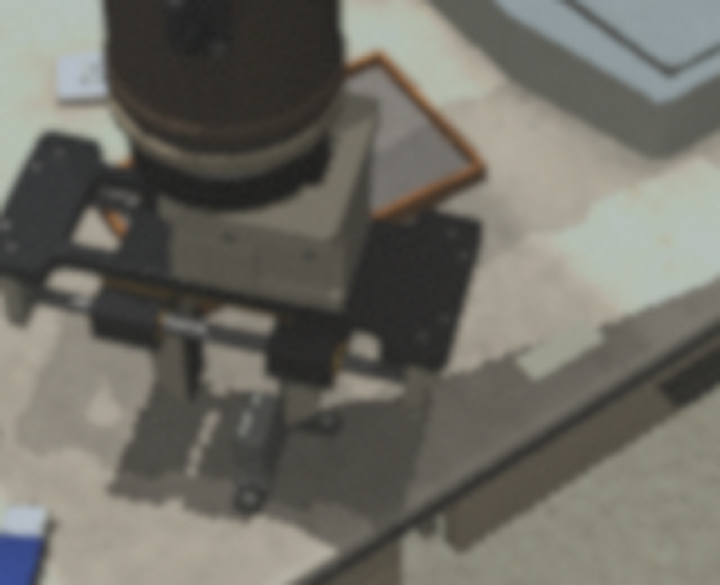

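The two fingers at (190,360) and (300,400) straddle A's block at (255,430). I'll descend.

```bash
python3 -m jog '[40,0,-0.11,0.4,-0.12, 40,0,0,0.4,0, 40,0,0,0.2,0, 40,0,0,0,0,40,0,0,0,0]'; python3 - <<'E'
from h import *
go([.4594,.4192,.038],131.3)
E
```

```text
clock: 10.9
position: [0.4611, 0.4221, 0.0453]
ee_rot: [1.287, 2.833, 0.068]
force: [0.1, 1.3, -0.8]
width: 0.435
shift [-0.03 -0.09  0.18] turn -0.03 pos [0.4611 0.4221 0.0453] yaw 131.1 tilt -0.99862 q7 -0.81 t 10.9 w 0.435 F [ 0.1  1.3 -0.8]
```

```bash
python3 -m jog '[40,-0.03,-0.1,0.18,0, 40,0,0,0,0, 10,0,0,0,0, 0,0,0,0,0, 0,0,0,0,0, 0,0,0,0,0, 0,0,0,0,0]' 25; python3 - <<'E'
from h import *
print(R.from_rotvec(observe()["ee_rot"]).as_matrix().round(3))
go([.4594,.4192,.12],88)
E
```

```text
clock: 11.48
position: [0.4593, 0.4194, 0.0396]
ee_rot: [1.288, 2.832, 0.071]
force: [-3.4, -2.4, 6.5]
width: 0.152
[[-0.657  0.752  0.046]
 [ 0.754  0.657  0.029]
 [-0.008  0.054 -0.999]]
shift [-0.02  0.11 -2.01] turn 7.18 pos [0.4593 0.4194 0.0396] yaw 131.1 tilt -0.99852 q7 -0.83 t 11.48 w 0.152 F [-3.4 -2.4  6.5]
```

```bash
python3 -m jog '[0,0,0,-0.5,0, 0,0,0,-0.9,0, 0,0,0,-0.9,0, 0,0,0,0,1, 0,0,0,0,1, 0,0,0,0,1, 0,0,0,0,1, 0,0,0,0,1, 0,0,0,0,1, 0,0,0,0,0.8, 0,0,0,0,0]' 25; python3 -c "
from h import *
go([.46,.2735,.13],88)"
```

```text
clock: 12.4
position: [0.4541, 0.4172, 0.1375]
ee_rot: [2.244, 2.184, 0.085]
force: [-0.9, 0.1, -1.1]
width: 0.15
shift [-3.59  0.24  0.08] turn 0.08 pos [0.4541 0.4172 0.1375] yaw 88.5 tilt -0.99847 q7 -1.37 t 12.4 w 0.15 F [-0.9  0.1 -1.1]
```

```bash
python3 -m jog '[0,-0.85,0.06,0,0, 0,-0.85,0.06,0,0, 0,-0.85,0.06,0,0, 0,-0.85,0.06,0,0, 0,0,0.7,0,0, 0,0,0.8,0,0, 0,0,0.8,0,0, 0,0,0.8,0,0, 0,0,0,0,0]'; python3 -c "
from h import *
go([.596,.2735,.08],88)"
```

```text
clock: 13.15
position: [0.5831, 0.2722, 0.1365]
ee_rot: [2.201, 2.224, 0.074]
force: [-0.0, -0.4, -0.4]
width: 0.149
shift [-0.01  0.26  1.43] turn 0.44 pos [0.5831 0.2722 0.1365] yaw 90.6 tilt -0.99883 q7 -1.01 t 13.15 w 0.149 F [-0.  -0.4 -0.4]
```

```bash
python3 -m jog '[0,0,0.3,0.2,0.42, 0,0,0,0.6,0, 0,0,0,0.6,0, 0,0,0,0,0, 0,0,0,0,0]'; python3 - <<'E'
from h import *
go([.596,.2735,.043],88)
s=snap("scene","s4.png")[:,:,::-1]
cv2.imwrite("pics/c6.png",cv2.resize(s[130:235,225:385],None,fx=5,fy=5,interpolation=2))
E
```

```text
clock: 13.57
position: [0.601, 0.2735, 0.08]
ee_rot: [2.242, 2.185, 0.078]
force: [-0.4, 0.1, -0.5]
width: 0.147
shift [-0.03 -0.16  0.92] turn 0.09 pos [0.601  0.2735 0.08  ] yaw 88.6 tilt -0.9987 q7 -1.07 t 13.57 w 0.147 F [-0.4  0.1 -0.5]
```

View pics/c6.png

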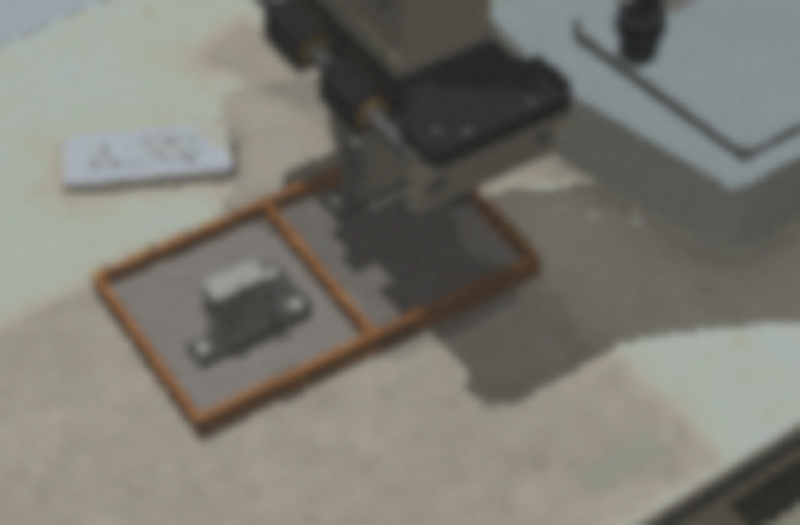

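The left-hand holder lies flat, block up, in the left compartment at (245,310), well clear of the walls. The gripper is over the right compartment and clear of the microscope, so I'll lower it.

```bash
python3 -m jog '[0,-0.03,-0.16,0.4,0, 0,0,0,0.3,0, 0,0,0,0.1,0, 0,0,0,0,0, 0,0,0,0,0]'; python3 -c "
from h import *
go([.596,.2735,.043],88)"
```

```text
clock: 14.03
position: [0.5972, 0.275, 0.052]
ee_rot: [2.236, 2.188, 0.086]
force: [-0.5, -0.7, -0.8]
width: 0.155
shift [-0.05 -0.04  0.22] turn 0.13 pos [0.5972 0.275  0.052 ] yaw 88.8 tilt -0.99841 q7 -1.1 t 14.03 w 0.155 F [-0.5 -0.7 -0.8]
```

```bash
python3 -m jog '[0,-0.04,-0.03,0.17,0, 0,0,0,0,0, 0,0,0,0,0]'; python3 -c "
from h import *
go([.596,.2735,.043],88)"
```

```text
clock: 14.28
position: [0.5975, 0.2743, 0.0467]
ee_rot: [2.235, 2.188, 0.091]
force: [-0.3, 0.7, -0.9]
width: 0.152
shift [-0.02 -0.04  0.09] turn 0.14 pos [0.5975 0.2743 0.0467] yaw 88.8 tilt -0.99824 q7 -1.1 t 14.28 w 0.152 F [-0.3  0.7 -0.9]
```

```bash
python3 -m jog '[0,-0.02,-0.03,0.09,0, 0,0,0,0,0, 0,0,0,0,0]'; python3 -c "
from h import *
go([.596,.2735,.043],88)"
```

```text
clock: 14.53
position: [0.5977, 0.2751, 0.0447]
ee_rot: [2.235, 2.187, 0.097]
force: [-0.6, -0.6, -0.0]
width: 0.15
shift [-0.04 -0.04  0.04] turn 0.14 pos [0.5977 0.2751 0.0447] yaw 88.8 tilt -0.99797 q7 -1.11 t 14.53 w 0.15 F [-0.6 -0.6 -0. ]
```

```bash
python3 -m jog '[0,0,0,0.03,0, 18,0,0,0,0, 26,0,0,0,0, 26,0,0,0,0, 26,0,0,0,0, 26,0,0,-0.4,0, 26,0,0,-0.9,0, 26,0,0,-0.9,0, 26,0,0,-0.9,0, 26,0,-0.8,0,0, 26,0,-0.8,0,0, 26,0,-0.9,0,0, 26,0,-0.9,0,0, 26,0,-0.9,0,0,26,0,-0.9,0,0, 26,0,0,0,0,26,0,0,0,0]'; python3 - <<'E'
from h import *
go([.36,.2735,.25],88)
a=snap("top","t5.png")[:,:,::-1];s=snap("scene","s5.png")[:,:,::-1]
cv2.imwrite("pics/c7.png",np.vstack([cv2.resize(a[140:210,255:375],(600,350),interpolation=2),cv2.resize(s[150:220,235:345],(600,240),interpolation=2)]))
E
```

```text
clock: 15.95
position: [0.3747, 0.2761, 0.1721]
ee_rot: [2.23, 2.183, 0.109]
force: [1.2, 0.8, -0.4]
width: 0.283
shift [-0.   -0.24 -1.97] turn 0.14 pos [0.3747 0.2761 0.1721] yaw 88.8 tilt -0.99739 q7 -1.26 t 15.95 w 0.283 F [ 1.2  0.8 -0.4]
```

View pics/c7.png

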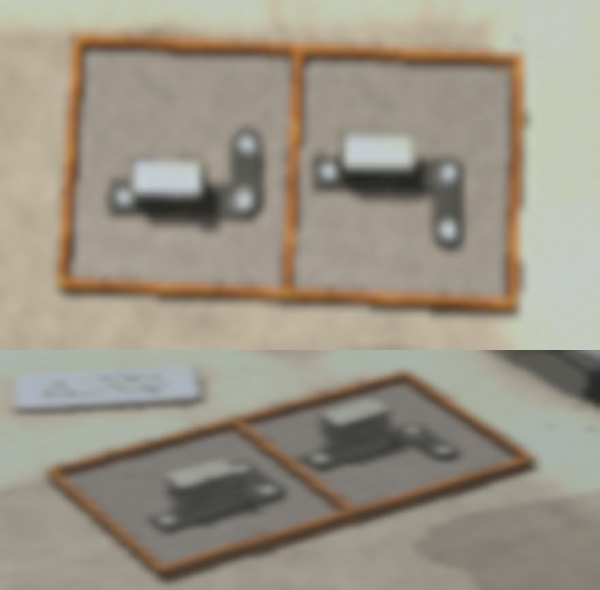

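Both holders lie flat with their blocks up, clear of the walls. In the left compartment the finger turns left of tail-to-elbow (up, at (247,145)). In the right compartment it turns right (down, at (448,230)). The arm is clear of everything, so I'll hand in.

```bash
python3 -c "
from h import *
print(sign_off())"
```

```text
the job is handed in; nothing more can be done
None
```

Both slide holders are in the tray: the left-hand one in the left compartment and the right-hand one in the right. I handed the job in at about 16 s on the robot's clock, against the 67 s limit.

- **Final check:** the last top and scene pictures show both lying flat with the grip block up. They are clear of the walls and the divider, and each finger turns the correct way for its compartment.
- **Robot at hand-in:** the gripper was retracted to about (0.37, 0.28, 0.17) and was touching nothing.
- **Forces:** the largest force among the readings taken after each move was about 8 N, while gripping the second holder.
- **Tool tilt:** the tool's tilt crept up during the jogging, to about 4° at the end. It was about 3.6° when I released the second holder, but the last pictures show that holder settled flat.

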